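# Take the marking gauge from its socket under the lamp and present it to the block

## Task

First swing the bench lamp by its arm to the back, well clear of the marking gauge. Then draw the gauge out of its leaning socket, turn it level with its pin pointing straight down, and finish holding it still in the gripper, touching nothing else, with the pin about 10 cm above the middle of the dark hardwood block that lies on the bench. Do not let go of the gauge at the end, and leave everything else on the bench where it lies.

Things in the scene. Friction and masses are not known exactly. Their poses are not given: they have to be found in the camera images.
- station: Fixed plywood base board, 200 x 290 x 12 mm (x -80..120, y -145..145 mm), with a dark wooden socket block at its right (-y) end and an 18 mm lamp post, 282 mm high, at x -30, y 90 mm. Place and yaw vary. Origin on the bench top; x points away from the robot at yaw 0, z up. The socket leans 35 degrees to station -x: its axis points up along (-0.574, 0, 0.819).
- socket_mouth (a point): Centre of the mouth of the socket, at (20, -80, 76) mm in the station frame. The square hole, 24 x 23 mm (1.5 mm play on each side of the gauge's beam), runs through a block of 72 x 80 mm, 62 mm long along the leaning axis; the beam stands 56 mm deep in it.
- gauge: Wooden marking gauge, 0.2 kg, 66 x 220 x 80 mm. Own y runs along the beam (20 mm wide in x, z 15..36) from foot (y -110) to pin end (y 110). Fence: x -33..33, y -54..-30, z 7..58, screw to z 80. At the start the fence sits on the socket's mouth, own y up along the socket's axis (or up to 5 degrees flatter), own x along station +y, own z near station (0.82, 0, 0.57). Level, pin down: own z up.
- gauge_grip (a point): Good grip on the gauge's beam, at (0, 45, 25.5) mm in the gauge's frame, between the two x faces 20 mm apart; 157 mm above the bench at the start. The beam is free from y -30 to y 95 and leans towards the robot.
- gauge_pin (a point): Tip of the gauge's thin steel pin, at (0, 100, 0) mm in the gauge's frame; the pin stands 15 mm out of the beam, pointing to the gauge's own -z. At the start it is on the underside of the leaning beam.
- gauge_foot (a point): Centre of the foot end of the beam, at (0, -110, 25.5) mm in the gauge's frame.
- lamp (a joint): Swing of the lamp arm about its upright post, rad: starts at 0 to 0.4, the lamp head right over the gauge; grows as the head swings away from the robot (counter-clockwise seen from above), stop at 1.75. At 0.2 the arm points to station -y, at 1.77 it would point to station +x. It swings stiffly (about 1 N at the head) and stays where it is left.
- lamp_hinge (a point): On the lamp's upright hinge axis, at the height of the arm, 290 mm above the bench. The arm is a 14 mm tube, 170 mm from this axis to the middle of the head.
- lamp_knob (a point): Middle of the black round knob that stands on the lamp head, 18 mm in diameter, from 297 to 333 mm above the bench, 170 mm from the hinge axis; it can be pinched from above. The green shade below it, up to 84 mm in diameter, spans 245 to 297 mm above the bench.
- block: Dark brown hardwood block, 70 x 180 x 30 mm, lying loose on the bench to the right; own y along its length. Origin at the centre of its underside; its top is 30 mm above the bench.
- sanding_block: Cork sanding block 62 x 116 x 34 mm, bystander.
- mug: Grey-green mug, 80 mm in diameter, 94 mm high, bystander.
- tape_measure: Yellow tape measure 76 x 94 x 34 mm, bystander.
- pencil: Red carpenter's pencil 14 x 190 x 8 mm, bystander.
There are look-alikes about, which are no part of the job. Several things have the shape of the block; the one meant has the colours described above.

How it is judged:
On the way, in this order (a step that is already met when the one before it is completed fails the run):
1. The lamp arm is swung at least 1.2 rad round (clear to the back) while the gauge is still in its socket (value of joint lamp above 1.2 rad and distance of gauge from where it was at the start of the episode below 0.02 m), for 0.2 s.
2. The gauge is drawn right out of its socket: its foot is above the socket block, held by the fingers (z of gauge_foot in the frame of station above 0.1 m and contact force between gauge and the fingers above 1 N), for 0.1 s.
At the end, for the whole second after the job is handed in: Lamp still swung beyond 1.2 rad. Only the fingers hold the gauge (over 1 N), at rest, level and pin down within 20 degrees, pin tip within 50 mm of the block's middle seen from above and 50 to 160 mm above its top. Block moved under 30 mm, bystanders under 40 mm (value of joint lamp above 1.2 rad and angle between gauge's own z axis and vertical below 0.35 rad and angle between gauge's own y axis and vertical between 1.22 and 1.92 rad and horizontal distance between gauge_pin and block below 0.05 m and z of gauge_pin in the frame of block between 0.08 and 0.19 m and contact force between gauge and the fingers above 1 N and contact force between gauge and block below 0.2 N and contact force between gauge and station below 0.2 N and linear speed of gauge below 0.03 m/s and angular speed of gauge below 0.3 rad/s and distance of block from where it was at the start of the episode below 0.03 m and distance of each of sanding_block, mug, tape_measure, pencil from where it was at the start of the episode below 0.04 m); the arm keeps its last pose, push and grip.
It fails at once if The hardwood block is pushed 30 mm or more (distance of block from where it was at the start of the episode above 0.03 m).
It fails at once if A bystander is pushed 40 mm or more (distance of any of sanding_block, mug, tape_measure, pencil from where it was at the start of the episode above 0.04 m).
It also fails if it takes over 51 s, if anything falls off the work surface, if the arm or the gripper's body presses on something with over 40 N, if the wrist force passes 120 N, or if a joint passes its speed limit or range.

## Robot

A 7-joint arm with a two-finger parallel gripper is mounted at the origin on a cart in front of the work surface, level with it; the furniture and walls round the work are solid. World frame = base frame: x ahead of the robot, y to its left, z up, the work surface at z = 0. Lengths are in m, angles in rad, forces in N, time in s.
With the tool pointing down it reaches from about 0.35 to 0.9 m from the base axis. Payload 19.9 kg.
Tool frame: the origin (TCP) lies at the very end of the fingers, on their centre line; the grasp point (between the pads) lies 19 mm behind it; z points along the fingers, y is the line along which they close (so a half turn about z gives the same grasp; the last joint's range is limited). The gripper opens to 85 mm and grips with 20 to 120 N. Pads are 22 mm wide; open, the fingers measure 114 mm over their backs; the gripper's body (76 mm by 85 mm) begins 54 mm behind the grasp point. The pads swing forward as they close: fully open they stand 13 mm farther back than shut.
Start: joints at [-0.042, 0.417, -0.01, 1.614, 0.005, 1.111, -0.053], TCP at [0.625, 0, 0.231] pointing down, gripper open.
Joint ranges: [-2.81, 2.81], [-0.39, 2.02], [-1.27, 1.25], [0.06, 2.57], [-1.19, 4.33], [0.19, 2], [-2.82, 2.82]. Speed limits (rad/s): [1.89, 1.89, 2.39, 2.39, 3.01, 3.01, 3.01].

## Interface

Orientations are given as [roll, pitch, yaw] about the fixed x, y, z axes, in that order (R = Rz(yaw) Ry(pitch) Rx(roll)).
In Python, from plant import readout, snapshot, camera_info, job gives the robot as it stands. The module is installed in compiled form; this text tells all that it offers.
- The arm moves only by the tool move_arm, never from a script. Its argument "plan" is a list of rows, each an object of numbers: "gripper": the opening, from 0 (shut) to 1 (fully open); "x", "y", "z": the shift along the tool's x, y, z in mm; "wx", "wy", "wz": the turn, a rotation vector about the tool's x, y, z in degrees. In form: [{"gripper": .., "x": .., "y": .., "z": .., "wx": .., "wy": .., "wz": ..}, ...]. A call has 1 to 12 rows; each row shifts and turns the commanded pose from where the row before left it, along the tool's axes as they then stand; what a row does not reach is not made up. A row lasts 1/10 s, in which the tool goes at most 50 mm and 8.59 degrees, less where a joint would pass 70% of its speed; a pose out of reach is approached as far as the arm can. A call is refused whole if a number of a shift passes 50 or a number of a turn 8.59, either way. A call with a gripper value outside its range is refused whole. The fingers move at their own pace and stop on an object; the grip force is fixed at half the most. Time passes only in rows, so rows that do not move let the fingers close. It gives the time, the measured TCP pose, the force, the opening and the grip force at its end, in the units of the state.
- readout.state(): the state, without advancing time (a new reading comes with each control period).
- snapshot(name): name is "scene" or "side" or "wrist"; returns the picture (384x512x3 uint8, red, green, blue); there is no depth.
- camera_info(name): a dict with "fov_y" (degrees; the focal length in pixels is half the picture's height over the tangent of half this angle, whatever the lens; pixels are square), "cx", "cy" (the principal point, pixels), "k1" (the pictures are not rectified: a ray, as slopes to the right and down, at radius r is drawn at 1 + k1 r^2 times it, then the intrinsics apply), "world_from_camera" (4x4, takes a point from camera to world coordinates); the wrist camera has in their place "tool_from_camera" (4x4, takes a point from camera to tool coordinates, whose origin is the TCP and whose axes are the flange's). Camera axes: x right, y up, looking along -z (the intrinsics and any distortion apply to the point x, -y, -z); pixel columns grow to the right and rows downward; lengths in m; the calibration is good to about 2 mm. A picture is of the moment at which its call begins: read the wrist's pose just before it. camera_info takes no time and is no camera call.
- job.hand_in(): hands the job in; it is judged then, once.
The state is a dict: "t": time; "qpos": joint angles; "joint_vel": joint speeds; "effort": joint torques, N m; "position": TCP position; "eef_rot": TCP orientation; "ft_force": force on the tool from outside, world axes, zero at the start; "wrist_torque": the same for the moment, N m; "opening": finger opening in m; "grasp_force": force on a finger pad.
Only numpy, scipy, OpenCV 4.12 (cv2) and the standard library are available. Lean on these libraries where they do the work, as an engineer would, in place of code of your own. Each camera call takes 0.05 s, during which the arm holds its last target. There are 200 camera calls.

## Working session

There is one attempt and no reset: what is moved stays moved. The work goes in short steps, Python scripts to look and compute and a tool call to move; the robot and the scene stay as the last step left them, time stands still between calls to the robot, and variables do not carry over. Pictures are saved under pics/ and viewed, at most 10 in all, crops included, and the job is handed in when it is done.

Besides the shell and the picture viewer there is one more tool, called after ">>>" as a command line: name --argument value ..., lists and objects as JSON in quotes. move_arm: Moves the arm, as the interface text tells. Its arguments: {"type":"object","properties":{"plan":{"type":"array"}},"required":["plan"]}

```bash
mkdir -p pics; cat > h.py <<'E'
import numpy as np, cv2
from plant import readout, snapshot, camera_info, job
from scipy.spatial.transform import Rotation as R
def K(name):
    c=camera_info(name); f=192/np.tan(np.radians(c['fov_y'])/2)
    return c, np.array([[f,0,c['cx']],[0,f,c['cy']],[0,0,1.]]), np.array([c['k1'],0,0,0,0.])
def T(name):
    c=camera_info(name)
    if 'world_from_camera' in c: return np.array(c['world_from_camera'])
    s=readout.state(); M=np.eye(4); M[:3,:3]=R.from_euler('xyz',s['eef_rot']).as_matrix() if len(np.ravel(s['eef_rot']))==3 else np.array(s['eef_rot']); M[:3,3]=s['position']
    return M@np.array(c['tool_from_camera'])
def proj(name,P,Tm=None):
    c,k,d=K(name); Tm=T(name) if Tm is None else Tm
    p=(np.atleast_2d(P)-Tm[:3,3])@Tm[:3,:3]; p=p*[1,-1,-1]
    s=p[:,:2]/p[:,2:]; s=s*(1+c['k1']*(s**2).sum(1,keepdims=True))
    return s@k[:2,:2].T+k[:2,2]
def ray(name,uv,Tm=None):
    c,k,d=K(name); Tm=T(name) if Tm is None else Tm
    q=(np.array(uv,float)-k[:2,2])/k[0,0]; s=q.copy()
    for _ in range(30): s=q/(1+c['k1']*(s@s))
    return Tm[:3,3], Tm[:3,:3]@np.array([s[0],-s[1],-1])
def atz(name,uv,z,Tm=None):
    o,d=ray(name,uv,Tm); return o+d*(z-o[2])/d[2]
E
python3 - <<'E'
from h import *
s=readout.state(); print(s)
for n in ['scene','side','wrist']: 
    im=snapshot(n); np.save(f'pics/{n}0.npy',im); c=camera_info(n); print(n,c)
    cv2.imwrite(f'pics/{n}0.png',cv2.resize(im[:,:,::-1],(800,600),interpolation=cv2.INTER_CUBIC))
E
```

```text
{'t': 0.0, 'qpos': array([-0.04145686,  0.41796198, -0.01032782,  1.61419964,  0.00473276,
        1.11068319, -0.05300937]), 'joint_vel': array([ 0.00070301, -0.00024664,  0.0008382 ,  0.00148737, -0.00068994,
       -0.0007589 , -0.00044444]), 'effort': array([ 3.43503270e-04, -8.64444852e+01,  6.79280274e-01, -4.34903777e+01,
        1.92400004e-02,  7.37222959e-03,  1.31192037e-04]), 'position': array([ 6.24644144e-01, -3.23052964e-05,  2.30656942e-01]), 'eef_rot': array([-3.14036880e+00,  1.10994852e-04,  1.57078948e+00]), 'ft_force': array([ 0.78586852,  0.35240212, -0.25971169]), 'wrist_torque': array([0.04684686, 0.04803544, 0.04442896]), 'grasp_force': 0.0, 'opening': 0.0853446774232097}
scene {'fov_y': 43.67830806973454, 'cx': 256.8713113188853, 'cy': 185.59038942350196, 'k1': -0.05074676898506387, 'world_from_camera': array([[ 0.74180493,  0.38400745, -0.54978516, -0.42910409],
       [-0.67018121,  0.45400384, -0.58714365, -1.17467133],
       [ 0.02413704,  0.80400174,  0.59413686,  1.26567765],
       [ 0.        ,  0.        ,  0.        ,  1.        ]])}
side {'fov_y': 49.22642919464132, 'cx': 247.3232523140741, 'cy': 192.5908888042183, 'k1': 0.03133258529014458, 'world_from_camera': array([[-0.99329079, -0.03381539,  0.11058898,  0.80970615],
       [ 0.11492877, -0.39480456,  0.91154854,  1.68913021],
       [ 0.01283666,  0.91814262,  0.39604209,  0.98185381],
       [ 0.        ,  0.        ,  0.        ,  1.        ]])}
wrist {'fov_y': 58.1127573677534, 'cx': 258.56702475746215, 'cy': 195.94927296800577, 'k1': -0.061238396376394735, 'tool_from_camera': array([[ 1.21293385e-04,  9.64564399e-01,  2.63847503e-01,
         6.61490940e-02],
       [ 9.99999638e-01,  1.05189227e-04, -8.44257091e-04,
         1.03818132e-04],
       [-8.42094248e-04,  2.63847509e-01, -9.64564038e-01,
        -1.43243289e-01],
       [ 0.00000000e+00,  0.00000000e+00,  0.00000000e+00,
         1.00000000e+00]])}
```

View pics/scene0.png

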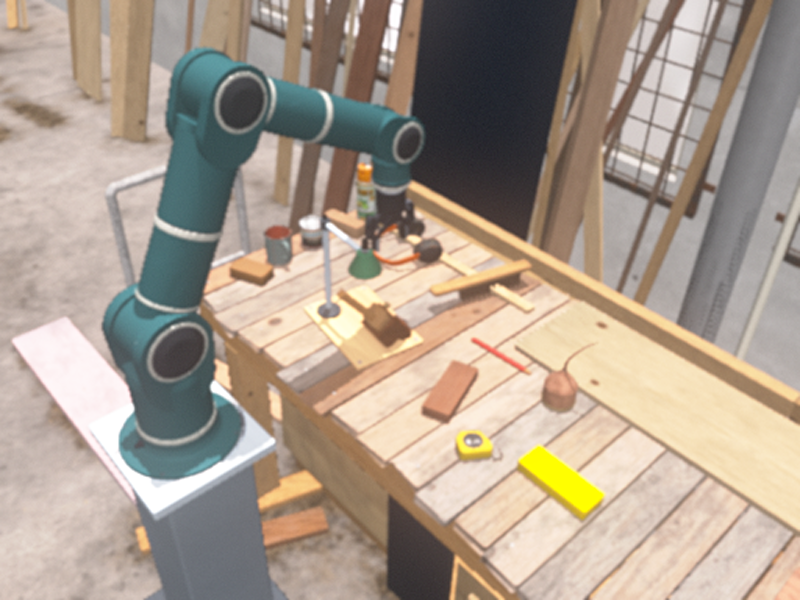

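View pics/side0.png

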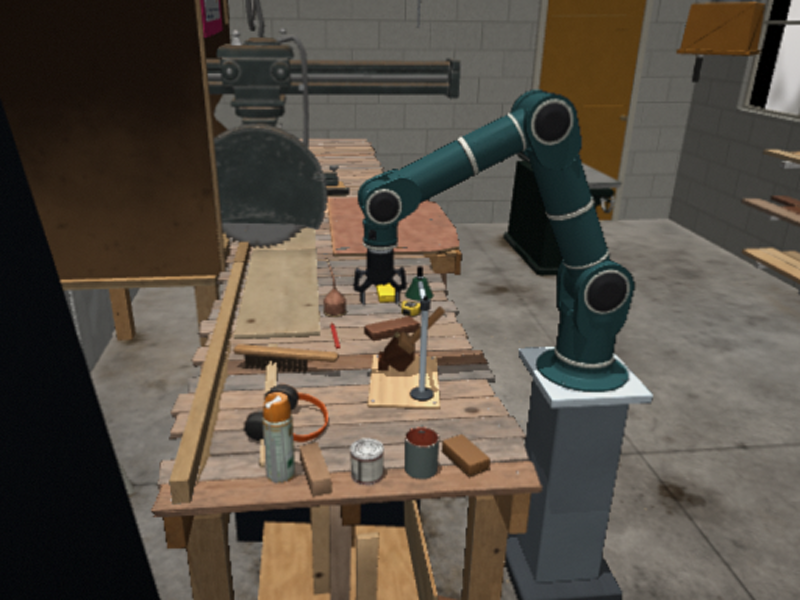

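Scene picture: the station is at about (362,325), with the lamp post at (327,265) and the shade at (365,262). The candidates shaped like the block are the dark brown one at (450,390) and the bright yellow one at (560,480), plus the cork-coloured ones at (250,270) and (345,220). Dark brown at (450,390) fits the description. The side picture shows the lamp head at (420,285) and its post foot at (422,393). I'll enlarge these to confirm.

```bash
python3 - <<'E'
from h import *
a=np.load('pics/scene0.npy')[128:273,190:315]; b=np.load('pics/side0.npy')[165:265,215:289]
A=cv2.resize(a,None,fx=4,fy=4,interpolation=cv2.INTER_CUBIC); B=cv2.resize(b,None,fx=4,fy=4,interpolation=cv2.INTER_CUBIC)
o=np.zeros((580,800,3),np.uint8); o[:,:500]=A; o[:400,504:504+B.shape[1]]=B
cv2.imwrite('pics/crop1.png',o[:,:,::-1])
E
```

```text
(no output)
```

View pics/crop1.png

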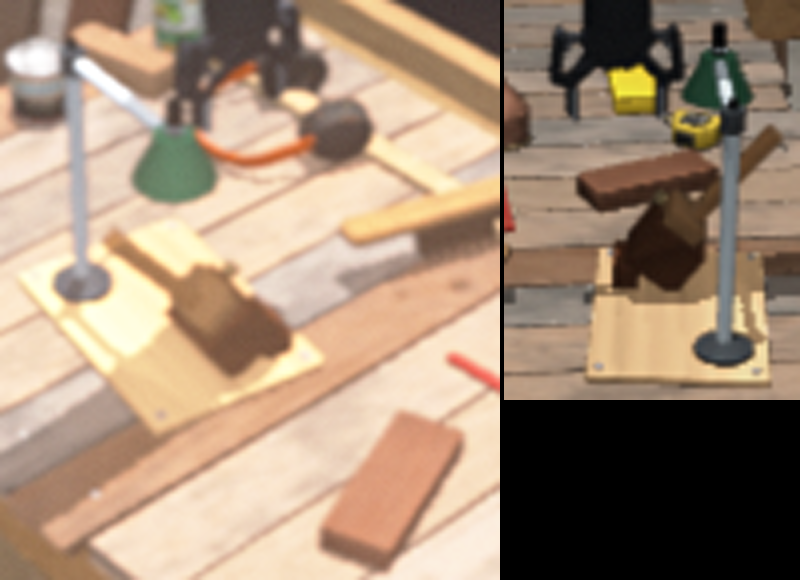

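View pics/wrist0.png

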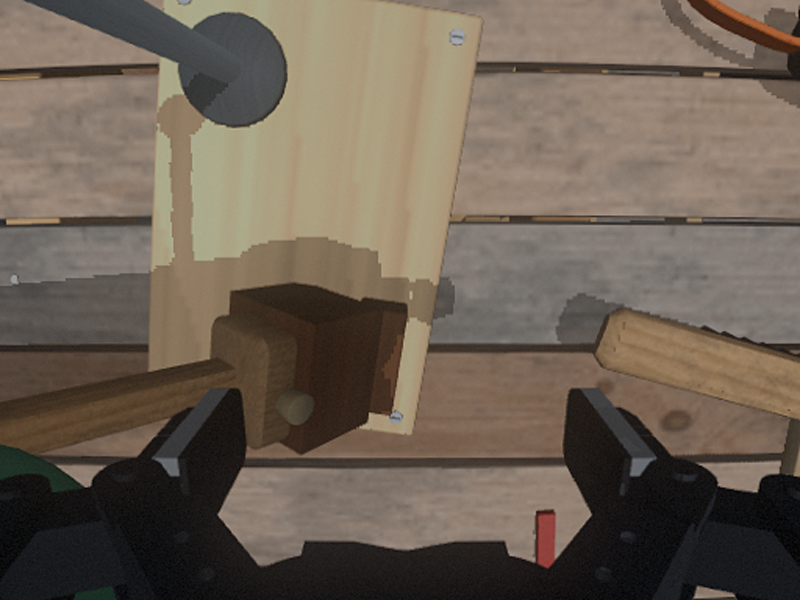

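Crop: the dark brown block's top corners are at about (403,411), (463,432), (385,552) and (322,530). It lies to the right, it is the only brown one of that size, and the other look-alike is yellow, so this is the one. The knob is at (173,110) in the scene part and (719,35) in the side part. Wrist picture: board corners at (482,17) and (411,434), post foot at (232,70).

```bash
cat > fit.py <<'E'
from h import *
from scipy.optimize import least_squares
def st(p,P):
    P=np.atleast_2d(P); c,s=np.cos(p[2]),np.sin(p[2]); return np.c_[c*P[:,0]-s*P[:,1]+p[0], s*P[:,0]+c*P[:,1]+p[1],P[:,2]]
E
python3 - <<'E'
from fit import *
cs=lambda u,v:(190+u/4-.4,128+v/4-.4); cd=lambda u,v:(215+(u-504)/4-.4,165+v/4-.4); cw=lambda u,v:(u*.64,v*.64)
ob=[('wrist',cw(482,17),(.12,.145,.012)),('wrist',cw(411,434),(.12,-.145,.012)),('wrist',cw(232,70),(-.03,.09,.018)),
('scene',cs(155,432),(-.08,-.145,.012)),('scene',cs(325,357),(.12,-.145,.012)),('scene',cs(20,278),(-.08,.145,.012)),('scene',cs(82,282),(-.03,.09,.018)),
('side',cd(587,381),(.12,.145,.006)),('side',cd(770,383),(-.08,.145,.006)),('side',cd(726,349),(-.03,.09,.018)),
('scene',cs(70,50),(-.03,.09,.29))]
f=lambda p:np.concatenate([(proj(n,st(p,P))[0]-uv) for n,uv,P in ob])
r=least_squares(f,[.6,0,0],loss='soft_l1'); p=r.x; print('station',p); print(f(p).reshape(-1,2).round(1))
h=st(p,(-.03,.09,.29))[0]; print('hinge',h)
kn=[('scene',cs(173,110)),('side',cd(719,35))]
f2=lambda q:np.concatenate([proj(n,h+[.17*np.cos(q[0]),.17*np.sin(q[0]),.025])[0]-uv for n,uv in kn])
r=least_squares(f2,[-1.7]); a=r.x[0]; print('arm ang',a,'lamp',a-p[2]+np.pi/2+.2,f2(r.x)); print('knob',h+[.17*np.cos(a),.17*np.sin(a),.025])
# triangulate
(o1,d1),(o2,d2)=[ray(n,uv) for n,uv in kn]; t=np.linalg.lstsq(np.c_[d1,-d2],o2-o1,rcond=None)[0]; print('tri',o1+t[0]*d1,o2+t[1]*d2)
B=[atz('scene',cs(*u),.03) for u in [(403,411),(463,432),(385,552),(322,530)]]; print('block',np.round(B,3),np.mean(B,0)); print([np.linalg.norm(B[i]-B[i-1]).round(3) for i in range(4)])
m=st(p,(.02,-.08,.076))[0]; ax=st([0,0,p[2]],(-.574,0,.819))[0]
print('mouth',m,'pin etc')
for y in (45,100,-110): print(y, m+ax*(y+54)/1000)
np.save('st.npy',p)
E
```

```text
station [ 0.53321699  0.0274265  -0.15059037]
[[ 0.6 -0.9]
 [-0.1  1.6]
 [-1.1 -0.2]
 [ 0.3 -0.5]
 [ 0.3  0.5]
 [-0.8 -1.1]
 [ 0.2 -0.3]
 [-0.6 -1. ]
 [ 0.3 -0. ]
 [-0.5 -1. ]
 [ 0.9  2.5]]
hinge [0.51705848 0.1209086  0.29      ]
arm ang -1.6437670192628684 lamp 0.2776196751610798 [0.63871736 1.45408997 0.06985583 0.50259148]
knob [ 0.50466446 -0.048639    0.315     ]
tri [ 0.50535418 -0.04422064  0.31880381] [ 0.5058069  -0.04439242  0.31904551]
block [[ 0.618 -0.253  0.03 ]
 [ 0.64  -0.312  0.03 ]
 [ 0.472 -0.375  0.03 ]
 [ 0.449 -0.319  0.03 ]] [ 0.54484555 -0.31466018  0.03      ]
[np.float64(0.182), np.float64(0.063), np.float64(0.179), np.float64(0.061)]
mouth [ 0.5409889  -0.05466855  0.076     ] pin etc
45 [ 0.48480601 -0.04614341  0.157081  ]
100 [ 0.4535933  -0.04140722  0.202126  ]
-110 [ 0.57276911 -0.05949085  0.030136  ]
```

>>> move_arm --plan '[{"gripper": 1,"z": -30},{"gripper": 1,"z": -45},{"gripper": 1,"z": -45},{"gripper": 1,"z": -20},{"gripper": 1,"x": -12,"y": -30},{"gripper": 1,"x": -12,"y": -30},{"gripper": 1,"x": -12,"y": -30},{"gripper": 1,"x": -11,"y": -30},{"gripper": 1},{"gripper": 1}]'

```text
schema error: expected keys gripper, x, y, z, wx, wy, wz
```

```bash
python3 - <<'E'
from h import *
s=readout.state(); print(s['position'],s['eef_rot'],s['qpos'])
Tm=T('wrist'); im=snapshot('wrist'); im=im[:,:,::-1].copy()
for P in [(.505,-.0465,.333),(.505,-.0465,.297)]:
    u=proj('wrist',P,Tm)[0]; print(u*800/512); cv2.drawMarker(im,tuple(int(v) for v in u.round()),(255,0,255),0,10)
cv2.imwrite('pics/w1.png',cv2.resize(im,(800,600)))
E
```

```text
[ 6.24756939e-01 -2.85403574e-05  2.30818160e-01] [-3.14070401e+00  9.66143095e-05  1.57077455e+00] [-0.04148171  0.4178355  -0.01029241  1.61400429  0.00471843  1.11066935
 -0.05300957]
[-245.24833117  835.27480274]
[-140.51731211  706.81404943]
```

View pics/w1.png

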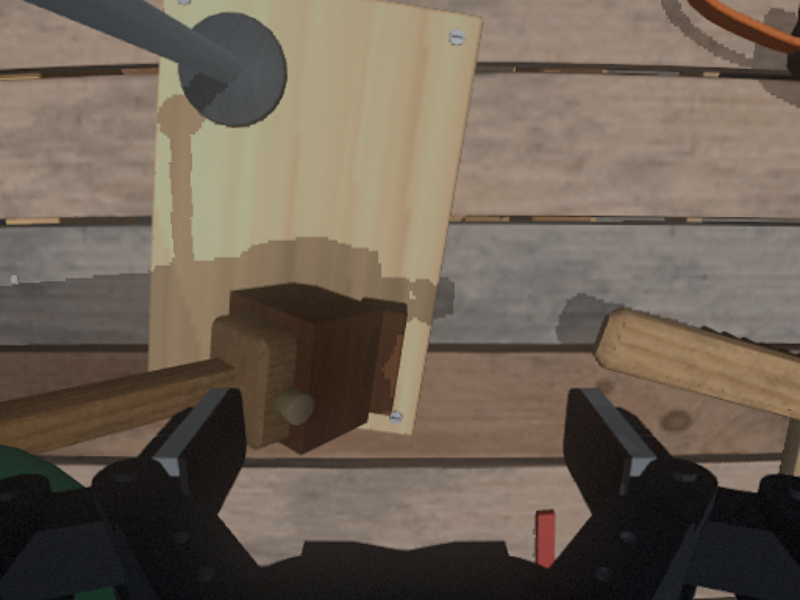

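The call was refused because every row needs all seven keys, so the picture is unchanged. Sending it again in full.

>>> move_arm --plan '[{"gripper": 1,"x": 0,"y": 0,"z": -30,"wx": 0,"wy": 0,"wz": 0},{"gripper": 1,"x": 0,"y": 0,"z": -45,"wx": 0,"wy": 0,"wz": 0},{"gripper": 1,"x": 0,"y": 0,"z": -45,"wx": 0,"wy": 0,"wz": 0},{"gripper": 1,"x": 0,"y": 0,"z": -20,"wx": 0,"wy": 0,"wz": 0},{"gripper": 1,"x": -12,"y": -30,"z": 0,"wx": 0,"wy": 0,"wz": 0},{"gripper": 1,"x": -12,"y": -30,"z": 0,"wx": 0,"wy": 0,"wz": 0},{"gripper": 1,"x": -12,"y": -30,"z": 0,"wx": 0,"wy": 0,"wz": 0},{"gripper": 1,"x": -11,"y": -30,"z": 0,"wx": 0,"wy": 0,"wz": 0},{"gripper": 1,"x": 0,"y": 0,"z": 0,"wx": 0,"wy": 0,"wz": 0},{"gripper": 1,"x": 0,"y": 0,"z": 0,"wx": 0,"wy": 0,"wz": 0}]'

```text
t: 1.2
position: [0.5048, -0.0471, 0.3717]
eef_rot: [3.141, -0.0, 1.57]
ft_force: [0.8, -0.1, -0.1]
opening: 0.0857
grasp_force: 0.0
```

```bash
python3 - <<'E'
from h import *
s=readout.state(); print(s['position'],s['eef_rot'],s['qpos'])
Tm=T('wrist'); im=snapshot('wrist'); im=im[:,:,::-1].copy()
for P in [(.505,-.0465,.333),(.505,-.0465,.297)]:
    u=proj('wrist',P,Tm)[0]; print(u*800/512); cv2.drawMarker(im,tuple(int(v) for v in u.round()),(255,0,255),0,10)
cv2.imwrite('pics/w2.png',cv2.resize(im,(800,600)))
E
```

```text
[ 0.50484654 -0.04708274  0.37167082] [ 3.14081841e+00 -8.42019240e-07  1.57039387e+00] [ 1.83402259e-02  9.72708234e-02  1.51982412e-02  1.70774736e+00
 -1.54485074e-03  1.33581211e+00  3.34227067e-02]
[403.61101409 348.85844514]
[403.53383411 319.81097244]
```

View pics/w2.png

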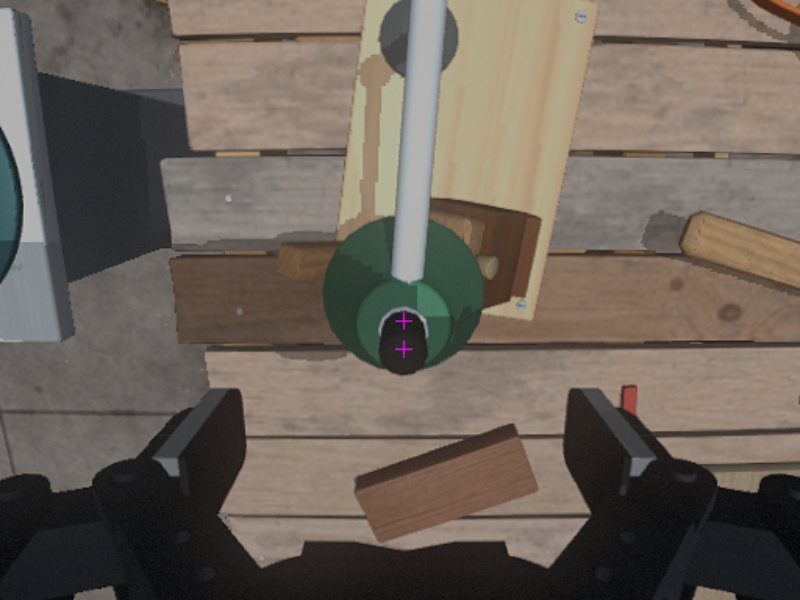

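The knob at (404,335) sits on my projected marks, centred between the fingers. The brown block shows at (447,482). Next: go down and pinch.

>>> move_arm --plan '[{"gripper": 1,"x": 0,"y": 0,"z": 25,"wx": 0,"wy": 0,"wz": 0},{"gripper": 1,"x": 0,"y": 0,"z": 25,"wx": 0,"wy": 0,"wz": 0},{"gripper": 1,"x": 0,"y": 0,"z": 13,"wx": 0,"wy": 0,"wz": 0},{"gripper": 0,"x": 0,"y": 0,"z": 0,"wx": 0,"wy": 0,"wz": 0},{"gripper": 0,"x": 0,"y": 0,"z": 0,"wx": 0,"wy": 0,"wz": 0},{"gripper": 0,"x": 0,"y": 0,"z": 0,"wx": 0,"wy": 0,"wz": 0},{"gripper": 0,"x": 0,"y": 0,"z": 0,"wx": 0,"wy": 0,"wz": 0},{"gripper": 0,"x": 0,"y": 0,"z": 0,"wx": 0,"wy": 0,"wz": 0},{"gripper": 0,"x": 0,"y": 0,"z": 0,"wx": 0,"wy": 0,"wz": 0},{"gripper": 0,"x": 0,"y": 0,"z": 0,"wx": 0,"wy": 0,"wz": 0}]'

```text
t: 2.25
position: [0.5054, -0.047, 0.3091]
eef_rot: [3.14, 0.0, 1.571]
ft_force: [-0.6, 0.7, 5.8]
opening: 0.0159
grasp_force: 58.4
```

>>> move_arm --plan '[{"gripper": 0,"x": -0.4,"y": 7.4,"z": 0,"wx": 0,"wy": 0,"wz": -2.5},{"gripper": 0,"x": -0.4,"y": 7.4,"z": 0,"wx": 0,"wy": 0,"wz": -2.5},{"gripper": 0,"x": -0.4,"y": 7.4,"z": 0,"wx": 0,"wy": 0,"wz": -2.5},{"gripper": 0,"x": -0.4,"y": 14.8,"z": 0,"wx": 0,"wy": 0,"wz": -5},{"gripper": 0,"x": -0.4,"y": 14.8,"z": 0,"wx": 0,"wy": 0,"wz": -5},{"gripper": 0,"x": -0.4,"y": 14.8,"z": 0,"wx": 0,"wy": 0,"wz": -5},{"gripper": 0,"x": -0.4,"y": 14.8,"z": 0,"wx": 0,"wy": 0,"wz": -5},{"gripper": 0,"x": -0.4,"y": 14.8,"z": 0,"wx": 0,"wy": 0,"wz": -5},{"gripper": 0,"x": -0.4,"y": 14.8,"z": 0,"wx": 0,"wy": 0,"wz": -5},{"gripper": 0,"x": -0.4,"y": 14.8,"z": 0,"wx": 0,"wy": 0,"wz": -5}]'

```text
t: 3.25
position: [0.6232, -0.0103, 0.3091]
eef_rot: [3.141, 0.0, 2.316]
ft_force: [-5.1, 3.1, 8.0]
opening: 0.0158
grasp_force: 59.3
```

>>> move_arm --plan '[{"gripper": 0,"x": -0.4,"y": 14.8,"z": 0,"wx": 0,"wy": 0,"wz": -5},{"gripper": 0,"x": -0.4,"y": 14.8,"z": 0,"wx": 0,"wy": 0,"wz": -5},{"gripper": 0,"x": -0.4,"y": 14.8,"z": 0,"wx": 0,"wy": 0,"wz": -5},{"gripper": 0,"x": -0.4,"y": 14.8,"z": 0,"wx": 0,"wy": 0,"wz": -5},{"gripper": 0,"x": -0.4,"y": 14.8,"z": 0,"wx": 0,"wy": 0,"wz": -5},{"gripper": 0,"x": -0.4,"y": 14.8,"z": 0,"wx": 0,"wy": 0,"wz": -5},{"gripper": 0,"x": -0.4,"y": 7.4,"z": 0,"wx": 0,"wy": 0,"wz": -2.5},{"gripper": 0,"x": 0,"y": 0,"z": 0,"wx": 0,"wy": 0,"wz": 0},{"gripper": 0,"x": 0,"y": 0,"z": 0,"wx": 0,"wy": 0,"wz": 0}]'

```text
t: 4.15
position: [0.6775, 0.0676, 0.3092]
eef_rot: [3.141, 0.0, 2.881]
ft_force: [-5.2, 0.8, 7.3]
opening: 0.0161
grasp_force: 59.3
```

>>> move_arm --plan '[{"gripper": 1,"x": 0,"y": 0,"z": 0,"wx": 0,"wy": 0,"wz": 0},{"gripper": 1,"x": 0,"y": 0,"z": 0,"wx": 0,"wy": 0,"wz": 0},{"gripper": 1,"x": 0,"y": 0,"z": 0,"wx": 0,"wy": 0,"wz": 0},{"gripper": 1,"x": 0,"y": 0,"z": 0,"wx": 0,"wy": 0,"wz": 0},{"gripper": 1,"x": 0,"y": 0,"z": 0,"wx": 0,"wy": 0,"wz": 0},{"gripper": 1,"x": 0,"y": 0,"z": -20,"wx": 0,"wy": 0,"wz": 0},{"gripper": 1,"x": 0,"y": 0,"z": -36,"wx": 0,"wy": 0,"wz": -3},{"gripper": 1,"x": 0,"y": 0,"z": -35,"wx": 0,"wy": 0,"wz": -3.3}]'

```text
t: 4.95
position: [0.6772, 0.0667, 0.4003]
eef_rot: [-3.141, -0.001, 2.992]
ft_force: [0.8, 0.7, -0.6]
opening: 0.0853
grasp_force: 0.0
```

>>> move_arm --plan '[{"gripper": 1,"x": 30,"y": -24,"z": 0,"wx": 0,"wy": 0,"wz": 0},{"gripper": 1,"x": 30,"y": -24,"z": 0,"wx": 0,"wy": 0,"wz": 0},{"gripper": 1,"x": 30,"y": -24,"z": 0,"wx": 0,"wy": 0,"wz": 0},{"gripper": 1,"x": 30,"y": -24,"z": 0,"wx": 0,"wy": 0,"wz": 0},{"gripper": 1,"x": 30,"y": -24,"z": 0,"wx": 0,"wy": 0,"wz": 0},{"gripper": 1,"x": 23,"y": -21,"z": 0,"wx": 0,"wy": 0,"wz": 0},{"gripper": 1,"x": 0,"y": 0,"z": 0,"wx": 0,"wy": 0,"wz": 0},{"gripper": 1,"x": 0,"y": 0,"z": 0,"wx": 0,"wy": 0,"wz": 0}]'

```text
t: 5.75
position: [0.485, -0.0466, 0.3998]
eef_rot: [-3.142, 0.001, 2.989]
ft_force: [0.2, 0.5, -0.3]
opening: 0.0854
grasp_force: 0.0
```

```bash
python3 - <<'E'
from h import *
s=readout.state(); print(s['t'],s['position'],s['eef_rot'],s['qpos'],s['ft_force'])
Tm=T('wrist'); np.save('pics/T3.npy',Tm); im=snapshot('wrist'); np.save('pics/w3.npy',im)
A=cv2.resize(im,(512,384)); o=np.zeros((600,800,3),np.uint8); o[:384,:512]=A
b=snapshot('side'); np.save('pics/side3.npy',b); o[:400,512:800]=cv2.resize(b[165:265,220:292],(288,400),interpolation=cv2.INTER_CUBIC)
cv2.imwrite('pics/c3.png',o[:,:,::-1])
E
```

```text
5.75 [ 0.48498045 -0.04655664  0.39980541] [-3.14150254e+00  1.06903156e-03  2.98908917e+00] [ 0.20782293  0.05232212 -0.18337945  1.69567125  0.00991814  1.39343467
  1.44124182] [ 0.18520677  0.48607055 -0.28836897]
```

View pics/c3.png

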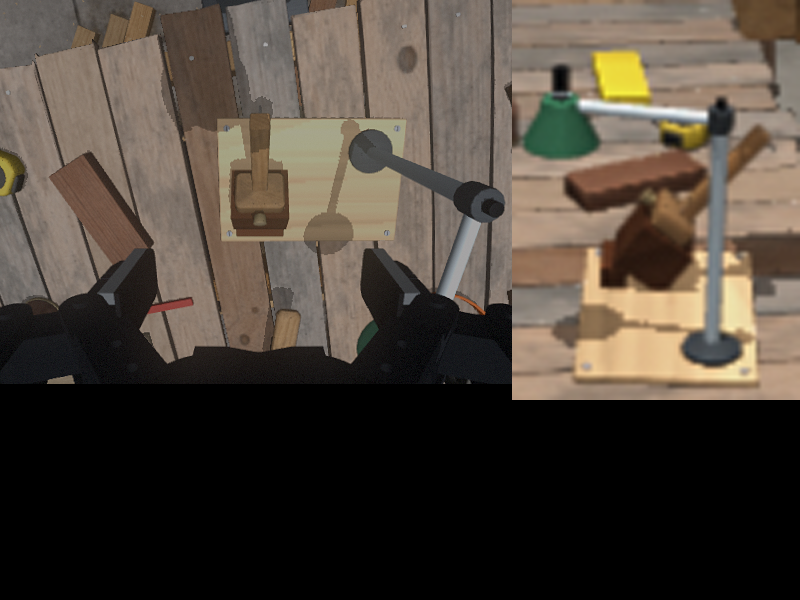

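The lamp is swung to the back, with its shade at (560,125) in the side part. The wrist part shows the gauge still seated, with its beam end at about (260,114). The board corners are at (218,119), (406,121), (388,240) and (222,240), and the block is at (102,205).

```bash
python3 - <<'E'
from fit import *
Tm=np.load('pics/T3.npy'); p0=np.load('st.npy')
ob=[((218,119),(-.08,-.145,.012)),((406,121),(-.08,.145,.012)),((388,240.5),(.12,.145,.012)),((222,240),(.12,-.145,.012))]
f=lambda p:np.concatenate([proj('wrist',st(p,P),Tm)[0]-uv for uv,P in ob])
r=least_squares(f,p0); print(r.x,f(r.x).round(1),f(p0).round(1))
p=r.x*.6+p0*.4; np.save('st.npy',p)
for fl in (0,2.5,5):
  l=np.radians(35+fl); y=np.array([-np.sin(l),0,np.cos(l)]); z=np.array([np.cos(l),0,np.sin(l)]); x=np.array([0,1,0])
  l0=np.radians(35); y0=np.array([-np.sin(l0),0,np.cos(l0)])
  o=np.array([.02,-.08,.076])+.054*y-.0255*z
  g=lambda q:st(p,o+q[0]*x+q[1]*y+q[2]*z)[0]
  Q=[(-.01,.11,.036),(.01,.11,.036),(.01,.11,.015),(-.033,-.03,.058),(.033,-.03,.058)]
  print(fl,'grip',g((0,.045,.0255)).round(4),'wrist',[proj('wrist',g(q),Tm)[0].round(1).tolist() for q in Q],'side',[((proj('side',g(q))[0]-[220,165])*4+[512,0]).round(0).tolist() for q in Q])
B=[atz('wrist',u,.03,Tm) for u in [(52,177),(89,153),(153,240)]]; print('block corners',np.round(B,3), 'mid',(B[0]+B[2])/2)
im=np.load('pics/w3.npy')[95:255,40:310]
cv2.imwrite('pics/c4.png',cv2.resize(im[:,:,::-1],(800,474),interpolation=cv2.INTER_CUBIC))
E
```

```text
[ 0.53539469  0.02636176 -0.1634331 ] [-1.8 -1.4  0.9 -0.5  4.4  2.  -3.3  1.1] [-2.  -1.7  1.  -3.2  6.  -0.3 -1.9  0.8]
0 grip [ 0.4856 -0.0464  0.1571] wrist [[248.9, 143.3], [270.2, 143.4], [270.0, 124.1], [233.5, 209.7], [284.2, 210.0]] side [[744.0, 113.0], [745.0, 120.0], [760.0, 131.0], [658.0, 182.0], [656.0, 207.0]]
2.5 grip [ 0.4821 -0.0459  0.1545] wrist [[249.0, 136.4], [270.1, 136.5], [269.9, 118.0], [233.4, 208.6], [284.3, 208.9]] side [[750.0, 117.0], [750.0, 124.0], [764.0, 134.0], [659.0, 182.0], [658.0, 207.0]]
5 grip [ 0.4788 -0.0453  0.1518] wrist [[249.2, 129.8], [270.1, 129.9], [269.9, 112.3], [233.4, 207.5], [284.3, 207.8]] side [[755.0, 120.0], [755.0, 127.0], [769.0, 138.0], [660.0, 181.0], [659.0, 206.0]]
block corners [[ 0.48  -0.371  0.03 ]
 [ 0.453 -0.302  0.03 ]
 [ 0.605 -0.237  0.03 ]] mid [ 0.5426733  -0.30401663  0.03      ]
```

View pics/c4.png

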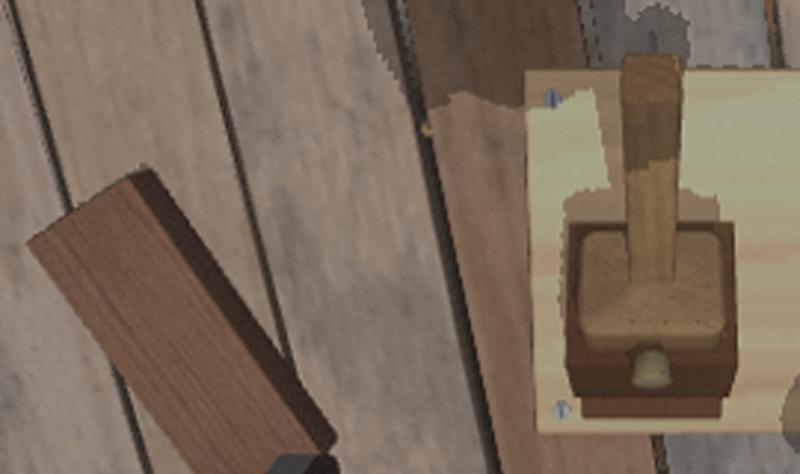

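>>> move_arm --plan '[{"gripper": 1,"x": 0,"y": 0,"z": 0,"wx": 0,"wy": 5,"wz": 0},{"gripper": 1,"x": 0,"y": 0,"z": 0,"wx": 0,"wy": 5,"wz": 0},{"gripper": 1,"x": 0,"y": 0,"z": 0,"wx": 0,"wy": 5,"wz": 0},{"gripper": 1,"x": 0,"y": 0,"z": 0,"wx": 0,"wy": 5,"wz": 0},{"gripper": 1,"x": 0,"y": 0,"z": 0,"wx": 0,"wy": 5,"wz": 0},{"gripper": 1,"x": -33,"y": 0,"z": 0,"wx": 0,"wy": 0,"wz": 0},{"gripper": 1,"x": -33,"y": 0,"z": 0,"wx": 0,"wy": 0,"wz": 0},{"gripper": 1,"x": -33,"y": 0,"z": 25,"wx": 0,"wy": 0,"wz": 0},{"gripper": 1,"x": 0,"y": 0,"z": 35,"wx": 0,"wy": 0,"wz": 0},{"gripper": 1,"x": 0,"y": 0,"z": 35,"wx": 0,"wy": 0,"wz": 0},{"gripper": 1,"x": 0,"y": 0,"z": 25,"wx": 0,"wy": 0,"wz": 0},{"gripper": 1,"x": 0,"y": 0,"z": 0,"wx": 0,"wy": 0,"wz": 0}]'

```text
t: 7.05
position: [0.5222, -0.0515, 0.2458]
eef_rot: [-3.141, -0.442, 2.991]
ft_force: [0.5, 0.0, 1.1]
opening: 0.0858
grasp_force: 0.0
```

```bash
cat > rel.py <<'E'
from h import *
import sys
s=readout.state(); M=R.from_euler('xyz',s['eef_rot']).as_matrix(); print(s['t'],s['position'],s['qpos'].round(2),'f',s['ft_force'].round(1)); print(M.round(3))
if len(sys.argv)>3: print('shift to target, tool mm',((np.array(sys.argv[1:4],float)-s['position'])@M*1000).round(1))
E
python3 rel.py .471 -.044 .136
```

```text
7.05 [ 0.52222399 -0.05150786  0.24583047] [ 0.19  0.49 -0.17  1.54  0.02  1.55  1.43] f [0.5 0.  1.1]
[[-0.894  0.15  -0.423]
 [ 0.136  0.989  0.064]
 [ 0.428 -0.    -0.904]]
shift to target, tool mm [ -0.2  -0.2 121.4]
```

>>> move_arm --plan '[{"gripper": 1,"x": 0,"y": 0,"z": 25,"wx": 0,"wy": 0,"wz": 0},{"gripper": 1,"x": 0,"y": 0,"z": 30,"wx": 0,"wy": 0,"wz": 0},{"gripper": 1,"x": 0,"y": 0,"z": 30,"wx": 0,"wy": 0,"wz": 0},{"gripper": 1,"x": 0,"y": 0,"z": 25,"wx": 0,"wy": 0,"wz": 0},{"gripper": 1,"x": 0,"y": 0,"z": 11,"wx": 0,"wy": 0,"wz": 0},{"gripper": 1,"x": 0,"y": 0,"z": 0,"wx": 0,"wy": 0,"wz": 0}]'

```text
t: 7.65
position: [0.4734, -0.0443, 0.1389]
eef_rot: [3.142, -0.437, 2.99]
ft_force: [0.5, -0.2, 0.5]
opening: 0.0856
grasp_force: 0.0
```

>>> move_arm --plan '[{"gripper": 0,"x": 0,"y": 0,"z": 0,"wx": 0,"wy": 0,"wz": 0},{"gripper": 0,"x": 0,"y": 0,"z": 0,"wx": 0,"wy": 0,"wz": 0},{"gripper": 0,"x": 0,"y": 0,"z": 0,"wx": 0,"wy": 0,"wz": 0},{"gripper": 0,"x": 0,"y": 0,"z": 0,"wx": 0,"wy": 0,"wz": 0},{"gripper": 0,"x": 0,"y": 0,"z": 0,"wx": 0,"wy": 0,"wz": 0},{"gripper": 0,"x": 0,"y": 0,"z": 0,"wx": 0,"wy": 0,"wz": 0},{"gripper": 0,"x": 0,"y": 0,"z": 0,"wx": 0,"wy": 0,"wz": 0},{"gripper": 0,"x": 0,"y": 0,"z": 0,"wx": 0,"wy": 0,"wz": 0}]'

```text
t: 8.45
position: [0.4733, -0.0444, 0.1393]
eef_rot: [3.141, -0.436, 2.99]
ft_force: [-0.4, 1.5, 6.2]
opening: 0.0187
grasp_force: 61.2
```

>>> move_arm --plan '[{"gripper": 0,"x": 4.3,"y": 0,"z": -2.5,"wx": 0,"wy": 0,"wz": 0},{"gripper": 0,"x": 8.7,"y": 0,"z": -5,"wx": 0,"wy": 0,"wz": 0},{"gripper": 0,"x": 8.7,"y": 0,"z": -5,"wx": 0,"wy": 0,"wz": 0},{"gripper": 0,"x": 0,"y": 0,"z": 0,"wx": 0,"wy": 0,"wz": 0}]'

```text
t: 8.85
position: [0.4585, -0.0424, 0.1608]
eef_rot: [-3.141, -0.435, 2.99]
ft_force: [-0.6, -0.2, -2.2]
opening: 0.0184
grasp_force: 60.4
```

>>> move_arm --plan '[{"gripper": 0,"x": 8.7,"y": 0,"z": -5,"wx": 0,"wy": 0,"wz": 0},{"gripper": 0,"x": 8.7,"y": 0,"z": -5,"wx": 0,"wy": 0,"wz": 0},{"gripper": 0,"x": 8.7,"y": 0,"z": -5,"wx": 0,"wy": 0,"wz": 0},{"gripper": 0,"x": 8.7,"y": 0,"z": -5,"wx": 0,"wy": 0,"wz": 0},{"gripper": 0,"x": 8.7,"y": 0,"z": -5,"wx": 0,"wy": 0,"wz": 0},{"gripper": 0,"x": 8.7,"y": 0,"z": -5,"wx": 0,"wy": 0,"wz": 0},{"gripper": 0,"x": 8,"y": 0,"z": -18,"wx": 0,"wy": 0,"wz": 0},{"gripper": 0,"x": 8,"y": 0,"z": -18,"wx": 0,"wy": 0,"wz": 0},{"gripper": 0,"x": 8,"y": 0,"z": -18,"wx": 0,"wy": 0,"wz": 0},{"gripper": 0,"x": 8,"y": 0,"z": -18,"wx": 0,"wy": 0,"wz": 0},{"gripper": 0,"x": 8,"y": 0,"z": -18,"wx": 0,"wy": 0,"wz": 0},{"gripper": 0,"x": 0,"y": 0,"z": 0,"wx": 0,"wy": 0,"wz": 0}]'

```text
t: 10.05
position: [0.4269, -0.0374, 0.3095]
eef_rot: [3.141, -0.433, 2.99]
ft_force: [0.1, 0.1, -1.9]
opening: 0.0189
grasp_force: 60.4
```

```bash
python3 rel.py
```

```text
10.05 [ 0.42694775 -0.03740981  0.30949703] [ 0.2   0.26 -0.19  1.72 -0.01  1.6   1.43] f [ 0.1  0.1 -1.9]
[[-0.897  0.151 -0.415]
 [ 0.137  0.988  0.064]
 [ 0.419  0.    -0.908]]
```

>>> move_arm --plan '[{"gripper": 0,"x": 0,"y": 0,"z": 0,"wx": 0,"wy": -3,"wz": 0},{"gripper": 0,"x": 0,"y": 0,"z": 0,"wx": 0,"wy": -5,"wz": 0},{"gripper": 0,"x": 0,"y": 0,"z": 0,"wx": 0,"wy": -5,"wz": 0},{"gripper": 0,"x": 0,"y": 0,"z": 0,"wx": 0,"wy": -5,"wz": 0},{"gripper": 0,"x": 0,"y": 0,"z": 0,"wx": 0,"wy": -5,"wz": 0},{"gripper": 0,"x": 0,"y": 0,"z": 0,"wx": 0,"wy": -5,"wz": 0},{"gripper": 0,"x": 0,"y": 0,"z": 0,"wx": 0,"wy": -5,"wz": 0},{"gripper": 0,"x": 0,"y": 0,"z": 0,"wx": 0,"wy": -5,"wz": 0},{"gripper": 0,"x": 0,"y": 0,"z": 0,"wx": 0,"wy": -5,"wz": 0},{"gripper": 0,"x": 0,"y": 0,"z": 0,"wx": 0,"wy": -4,"wz": 0},{"gripper": 0,"x": 0,"y": 0,"z": 0,"wx": 0,"wy": -3,"wz": 0},{"gripper": 0,"x": 0,"y": 0,"z": 0,"wx": 0,"wy": 0,"wz": 0}]'

```text
t: 11.25
position: [0.425, -0.0374, 0.3064]
eef_rot: [-3.141, 0.436, 2.99]
ft_force: [-1.2, -0.5, -1.7]
opening: 0.0189
grasp_force: 60.4
```

```bash
python3 rel.py .606 -.320 .25; python3 - <<'E'
from h import *
Tm=np.load('pics/T3.npy'); B=[atz('wrist',u,.03,Tm) for u in [(49.1,177),(84.9,154.1),(148.7,248.5)]]; print(np.round(B,3),(B[0]+B[2])/2)
E
```

```text
11.25 [ 0.42499084 -0.03743412  0.30639044] [ 0.22 -0.27 -0.21  2.25  0.01  0.73  1.41] f [-1.2 -0.5 -1.7]
[[-0.896  0.151  0.418]
 [ 0.137  0.988 -0.064]
 [-0.423 -0.001 -0.906]]
shift to target, tool mm [-177.  -251.9  144.9]
[[ 0.479 -0.375  0.03 ]
 [ 0.454 -0.309  0.03 ]
 [ 0.619 -0.248  0.03 ]] [ 0.5490246  -0.31160199  0.03      ]
```

>>> move_arm --plan '[{"gripper": 0,"x": -10,"y": -14,"z": 8,"wx": 0,"wy": 0,"wz": 0},{"gripper": 0,"x": -20,"y": -28,"z": 16,"wx": 0,"wy": 0,"wz": 0},{"gripper": 0,"x": -20,"y": -28,"z": 16,"wx": 0,"wy": 0,"wz": 0},{"gripper": 0,"x": -20,"y": -28,"z": 16,"wx": 0,"wy": 0,"wz": 0},{"gripper": 0,"x": -20,"y": -28,"z": 16,"wx": 0,"wy": 0,"wz": 0},{"gripper": 0,"x": -20,"y": -28,"z": 16,"wx": 0,"wy": 0,"wz": 0},{"gripper": 0,"x": -20,"y": -28,"z": 16,"wx": 0,"wy": 0,"wz": 0},{"gripper": 0,"x": -20,"y": -28,"z": 16,"wx": 0,"wy": 0,"wz": 0},{"gripper": 0,"x": -20,"y": -28,"z": 16,"wx": 0,"wy": 0,"wz": 0},{"gripper": 0,"x": -10,"y": -14,"z": 8,"wx": 0,"wy": 0,"wz": 0},{"gripper": 0,"x": 0,"y": 0,"z": 0,"wx": 0,"wy": 0,"wz": 0}]'

```text
t: 12.35
position: [0.6099, -0.3227, 0.2505]
eef_rot: [3.141, 0.433, 2.988]
ft_force: [-0.2, 0.8, -1.9]
opening: 0.0186
grasp_force: 60.3
```

```bash
python3 rel.py .608 -.322 .138; python3 - <<'E'
from h import *
s=readout.state(); a=snapshot('side'); b=snapshot('scene')
u=proj('side',s['position'])[0].round().astype(int); v=proj('scene',s['position'])[0].round().astype(int); print(u,v)
A=a[u[1]-35:u[1]+40,u[0]-50:u[0]+50]; B=b[v[1]-50:v[1]+100,v[0]-75:v[0]+75]
A=cv2.resize(A,(400,300),interpolation=cv2.INTER_CUBIC); B=cv2.resize(B,(400,400),interpolation=cv2.INTER_CUBIC)
o=np.zeros((400,800,3),np.uint8); o[:300,:400]=A; o[:,400:]=B; cv2.imwrite('pics/c5.png',o[:,:,::-1])
E
```

```text
12.35 [ 0.60992043 -0.32268535  0.25053071] [ 0.44  0.33  0.08  1.77 -0.29  0.66  2.12] f [-0.2  0.8 -1.9]
[[-0.897  0.153  0.414]
 [ 0.139  0.988 -0.064]
 [-0.419  0.001 -0.908]]
shift to target, tool mm [ 49.    0.3 101.3]
[239 167] [307 194]
```

View pics/c5.png

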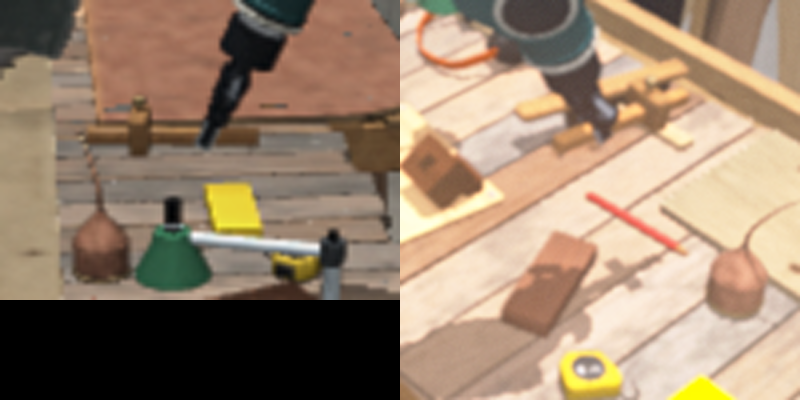

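The beam is level in the side part, from (88,133) to (258,137), with the screw on top at (140,100). The fingers hold it 65 mm from the pin end, as planned. The lamp and bystanders are in place, so I'll lower it straight down.

>>> move_arm --plan '[{"gripper": 0,"x": 5,"y": 0,"z": 10,"wx": 0,"wy": 0,"wz": 0},{"gripper": 0,"x": 8,"y": 0,"z": 17,"wx": 0,"wy": 0,"wz": 0},{"gripper": 0,"x": 9,"y": 0,"z": 18,"wx": 0,"wy": 0,"wz": 0},{"gripper": 0,"x": 9,"y": 0,"z": 18,"wx": 0,"wy": 0,"wz": 0},{"gripper": 0,"x": 9,"y": 0,"z": 18,"wx": 0,"wy": 0,"wz": 0},{"gripper": 0,"x": 6,"y": 0,"z": 13,"wx": 0,"wy": 0,"wz": 0},{"gripper": 0,"x": 3,"y": 0,"z": 6,"wx": 0,"wy": 0,"wz": 0},{"gripper": 0,"x": 0,"y": 0,"z": 0,"wx": 0,"wy": 0,"wz": 0},{"gripper": 0,"x": 0,"y": 0,"z": 0,"wx": 0,"wy": 0,"wz": 0},{"gripper": 0,"x": 0,"y": 0,"z": 0,"wx": 0,"wy": 0,"wz": 0},{"gripper": 0,"x": 0,"y": 0,"z": 0,"wx": 0,"wy": 0,"wz": 0}]'

```text
t: 13.55
position: [0.6079, -0.3202, 0.1423]
eef_rot: [-3.141, 0.437, 2.99]
ft_force: [0.1, 0.2, -1.3]
opening: 0.0189
grasp_force: 60.4
```

```bash
python3 rel.py; python3 - <<'E'
from h import *
s=readout.state(); b=snapshot('wrist'); c=snapshot('scene'); o=np.zeros((384,800,3),np.uint8); o[:288,:384]=cv2.resize(b,(384,288),interpolation=cv2.INTER_AREA)
v=proj('scene',(.547,-.313,.08))[0].round().astype(int); print(v)
o[:,400:]=cv2.resize(c[v[1]-48:v[1]+48,v[0]-50:v[0]+50],(400,384),interpolation=cv2.INTER_CUBIC)
for P in [(.547,-.313,.03),(.547,-.313,.13)]: 
    q=(proj('scene',P)[0]-v+[50,48])*4+[400,0]; print(q); 
cv2.imwrite('pics/c6.png',o[:,:,::-1])
E
```

```text
13.55 [ 0.6079231  -0.32019019  0.14227131] [ 0.5   0.45  0.01  1.86 -0.37  0.44  2.23] f [ 0.1  0.2 -1.3]
[[-0.896  0.151  0.419]
 [ 0.137  0.989 -0.064]
 [-0.423 -0.    -0.906]]
[289 237]
[597.30575549 231.42919401]
[604.40709827 150.35566252]
```

View pics/c6.png

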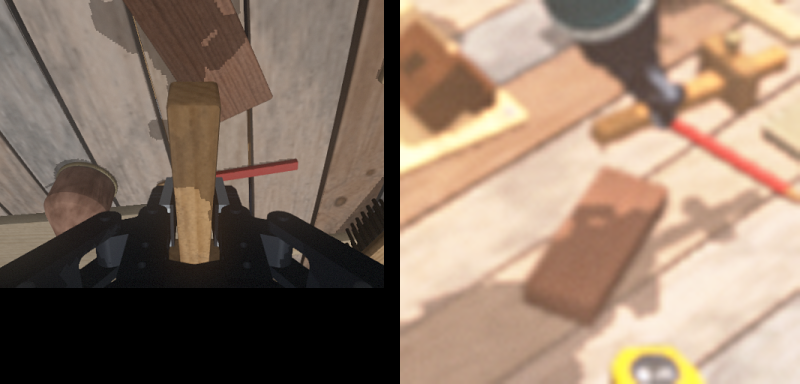

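The pin tip shows at about (601,148) against the predicted (604,150), 10 cm above the block's middle. Everything is still, so I'm handing in.

```bash
python3 -c "
from plant import job; print(job.hand_in())"
```

```text
the job is handed in; nothing more can be done
None
```

The job is handed in, though no verdict came back: the lamp is swung to about 1.6 rad, and the gauge is held level, pin down, about 10 cm above the middle of the dark hardwood block.

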